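Kit the hub and the tall shaft, tall part last

TASK

Load the grey kit tray on the inspection bench, tall part last: first set the flanged hub, flange down, in the empty middle compartment, let go of it, and then stand the tall stepped shaft upright, wide foot down, in the empty end compartment. Set both parts down gently on the tray floor rather than dropping them, and never tip them over.

Things in the scene. Friction and masses are not known exactly. Their poses are not given: they have to be found in the camera images.
- hub_center (a point): Flanged hub, plain aluminium, 0.45 kg, standing flange down: flange 90 mm across, 14 mm thick, with six dark bolt-hole marks; on it a round boss 44 mm across up to 65 mm above the underside, to be gripped. Point: on its axis at half height, 32.5 mm above its underside; z up along the axis. Not the similar flange without a boss (14 mm high).
- shaft_center (a point): Tall stepped shaft, plain steel, 0.75 kg, standing, 150 mm tall: foot 46 mm across and 18 mm high, body 28 mm across up to 100 mm, journal 22 mm across up to the top, to be gripped. Point: on its axis at half height, 75 mm above its underside; z up. Not the 85 mm shaft of like form. Hub, shaft, short shaft and bossless flange stand in any order, 120 mm or more apart.
- hub_pocket (a point): Middle compartment, empty, of the fixed grey plastic tray (130 by 300 mm, three compartments in a row; walls 5 mm thick, 19 mm above the tray floor). Inside 120 by 120 mm. Point: centre of its floor, 6 mm above the bench; y runs along the row, x across, z up. The end compartment on its +y side holds two low covers, fixed, no taller than the walls.
- shaft_pocket (a point): Empty end compartment of the same tray, on the -y side of the middle one: inside 120 mm (x) by 80 mm (y), same walls. Point: centre of its floor, 105 mm from the middle compartment's point, same height and axes.
Things that resemble listed ones, but are neither listed nor needed, are in the scene too. What is shaped like the part that bears hub_center but red or turquoise is not meant.

How it is judged:
On the way, in this order (a step that is already met when the one before it is completed fails the run):
1. the hub stands flange down on the floor of the middle compartment, let go, at rest (x of hub_center in the frame of hub_pocket between -0.02 and 0.02 m and y of hub_center in the frame of hub_pocket between -0.02 and 0.02 m and z of hub_center in the frame of hub_pocket between 0.0245 and 0.0405 m and angle between hub_center's own z axis and vertical below 0.15 rad and contact force between the fingers and hub below 0.5 N and linear speed of hub below 0.03 m/s), for 0.2 s.
2. then the tall shaft stands upright on the floor of the empty end compartment, let go, at rest (x of shaft_center in the frame of shaft_pocket between -0.042 and 0.042 m and y of shaft_center in the frame of shaft_pocket between -0.022 and 0.022 m and z of shaft_center in the frame of shaft_pocket between 0.067 and 0.083 m and angle between shaft_center's own z axis and vertical below 0.15 rad and contact force between the fingers and shaft below 0.5 N and linear speed of shaft below 0.03 m/s), for 0.2 s.
At the end, for the whole second after the job is handed in: Hub flange down on the middle floor (within 20 mm of its centre in x and y), tall shaft on its foot on the end floor (within 42 mm in x, 22 mm in y of its centre); both within 8 mm of seated height, upright within 0.15 rad, let go, slower than 0.03 m/s (all of step 1 and all of step 2); the robot touches nothing.
It fails at once if the hub or the shaft is tipped over (more than 0.8 rad from upright) (angle between any of hub_center, shaft_center's own z axis and vertical above 0.8 rad).
It fails at once if the hub or the shaft is dropped into its compartment (falls faster than 0.6 m/s within about 90 mm of the tray floor) ((horizontal distance between hub_center and hub_pocket below 0.06 m and z of hub_center in the frame of hub_pocket below 0.12 m and linear speed of hub above 0.6 m/s) or (horizontal distance between shaft_center and shaft_pocket below 0.06 m and z of shaft_center in the frame of shaft_pocket below 0.16 m and linear speed of shaft above 0.6 m/s)).
It also fails if it takes over 64 s, if anything falls off the work surface, if the arm or the gripper's body presses on something with over 40 N, if the wrist force passes 120 N, or if a joint passes its speed limit or range.

ROBOT

A 6-joint arm with a two-finger parallel gripper is mounted at the origin on the work surface. World frame = base frame: x ahead of the robot, y to its left, z up, the work surface at z = 0. Lengths are in m, angles in rad, forces in N, time in s.
With the tool pointing down it reaches from about 0.25 to 0.725 m from the base axis. Payload 9.7 kg.
Tool frame: the origin (TCP) lies between the finger pads; the fingertips stand 17 mm ahead of it and the grasp point (between the pads) lies 2 mm behind it; z points along the fingers, y is the line along which they close (so a half turn about z gives the same grasp; the last joint's range is limited). The gripper opens to 85 mm and grips with 20 to 120 N. Pads are 22 mm wide; open, the fingers measure 114 mm over their backs; the gripper's body (76 mm by 85 mm) begins 54 mm behind the grasp point. The pads swing forward as they close: fully open they stand 13 mm farther back than shut.
Start: joints at [1.204, 0.087, 0.176, 1.66, 0, 1.571], TCP at [0.197, 0.513, 0.248] pointing down, gripper open.
Joint ranges: [-3.13, 3.13], [-0.85, 1.81], [-1.15, 1.24], [-2.2, 2.28], [-1.44, 1.52], [-3.14, 3.14]. Speed limits (rad/s): [2.22, 2.22, 2.57, 3.14, 3.14, 3.14].

INTERFACE

Orientations are given as a unit quaternion [x, y, z, w].
In Python, from workcell import bot, cams gives the robot as it stands.
- The arm moves only by the tool carry_out, never from a script. Its argument "commands" is a list of rows, each a list of 7 numbers: the shift along the tool's x, y, z in cm, then the turn, a rotation vector about the tool's x, y, z in degrees, then the closure, from 0 (fully open) to 1 (shut). A call has 1 to 20 rows; each row is the pose to reach, as a shift and turn from the pose commanded when the call began, along the tool's axes at that moment; what a row does not reach only later rows make up. A row lasts 1/10 s, in which the tool goes at most 50 mm and 8.59 degrees, less where a joint would pass 70% of its speed; a pose out of reach is approached as far as the arm can. A call with a gripper value outside its range is refused whole. The fingers move at their own pace and stop on an object; "grip_force" is the grip in N (left out, the last holds). Time passes only in rows, so rows that repeat a pose let the fingers close. It gives the time, the measured TCP pose, the force, the opening and the grip force at its end, in the units of the state.
- bot.observe(): the state, without advancing time (a new reading comes with each control period).
- cams.snapshot(name): name is "scene" or "top"; returns a dict with "frame" (400x640x3 uint8, red, green, blue), "depth" (400x640 float32, m along the optical axis (not along the pixel's ray), 0 where there is no reading), "fx", "fy", "cx", "cy" (pixels), "k1" (the pictures are not rectified: a ray, as slopes to the right and down, at radius r is drawn at 1 + k1 r^2 times it, then the intrinsics apply), "rvec" (rotation vector, rad) and "tvec" (3), from world to camera coordinates, as OpenCV has them. Camera axes: x right, y down, z forward; pixel columns grow to the right and rows downward; lengths in m; the calibration is good to about 2 mm. A picture is of the moment at which its call begins.
- bot.finish_job(): hands the job in; it is judged then, once.
The state is a dict: "clock": time; "q": joint angles; "qvel": joint speeds; "effort": joint torques, N m; "position": TCP position; "ee_rot": TCP orientation; "ft_force": force on the tool from outside, world axes, zero at the start; "ft_torque": the same for the moment, N m; "grip_width": finger opening in m; "finger_force": force on a finger pad.
Only numpy, scipy, OpenCV 4.12 (cv2) and the standard library are available. Lean on these libraries where they do the work, as an engineer would, in place of code of your own. Each camera call takes 0.05 s, during which the arm holds its last target. There are 200 camera calls.

## Working session

There is one attempt and no reset: what is moved stays moved. The work goes in short steps, Python scripts to look and compute and a tool call to move; the robot and the scene stay as the last step left them, time stands still between calls to the robot, and variables do not carry over. Pictures are saved under pics/ and viewed, at most 10 in all, crops included, and the job is handed in when it is done.

Besides the shell and the picture viewer there is one more tool, called after "Request:" by a JSON object that holds its "name" and its "arguments", one argument or row to a line. carry_out: Moves the arm, as the interface text tells. Its arguments: {"type":"object","properties":{"commands":{"type":"array","items":{"type":"array","items":{"type":"number"}}},"grip_force":{"type":"number"}},"required":["commands"]}

```bash
mkdir -p pics; cat > h.py <<'E'
import numpy as np, cv2
from workcell import bot, cams
def snap(n):
    s=cams.snapshot(n); return s
def cloud(s):
    h,w=s["depth"].shape
    u,v=np.meshgrid(np.arange(w),np.arange(h))
    K=np.array([[s["fx"],0,s["cx"]],[0,s["fy"],s["cy"]],[0,0,1.]])
    p=cv2.undistortPoints(np.stack([u,v],-1).reshape(-1,1,2).astype(float),K,np.array([s["k1"],0,0,0.])).reshape(h,w,2)
    d=s["depth"]; P=np.dstack([p*d[...,None],d])
    R=cv2.Rodrigues(np.array(s["rvec"],float))[0]
    W=(P-np.array(s["tvec"]).reshape(3))@R
    W[d==0]=np.nan
    return W
E
python3 - <<'E'
from h import *
for n in ("scene","top"):
    s=snap(n); np.save(n+"_W.npy",cloud(s)); cv2.imwrite(f"pics/{n}0.png",s["frame"][...,::-1])
    R=cv2.Rodrigues(np.array(s["rvec"],float))[0]; print(n,-R.T@np.array(s["tvec"]).reshape(3),R[2])
print(bot.observe())
E
```

```text
scene [1.15651302 0.00479155 0.80670969] [-0.69096758 -0.11973226 -0.7129011 ]
top [ 0.34842487 -0.1049504   1.12233815] [ 0.09666339 -0.00478409 -0.99530563]
{'clock': 0.1, 'q': array([ 1.20399764e+00,  8.73817742e-02,  1.75256363e-01,  1.65980284e+00,
       -5.38361722e-05,  1.57083210e+00]), 'qvel': array([-0.00075754,  0.00065383,  0.00132067,  0.00073971, -0.00067341,
        0.00151725]), 'effort': array([-3.14893232e-04, -5.21559584e+01,  4.65653872e+01,  1.60242029e-02,
       -5.55188944e-05,  2.74707148e-06]), 'position': array([0.19719687, 0.51324625, 0.24768883]), 'ee_rot': array([ 1.82390499e-01,  9.83226009e-01, -5.61383147e-04, -7.67398693e-05]), 'ft_force': array([-0.06632631, -0.6136191 ,  0.54205582]), 'ft_torque': array([-0.01423801,  0.00889556,  0.01305557]), 'finger_force': 0.0, 'grip_width': 0.08505354292417426}
```

View pics/top0.png

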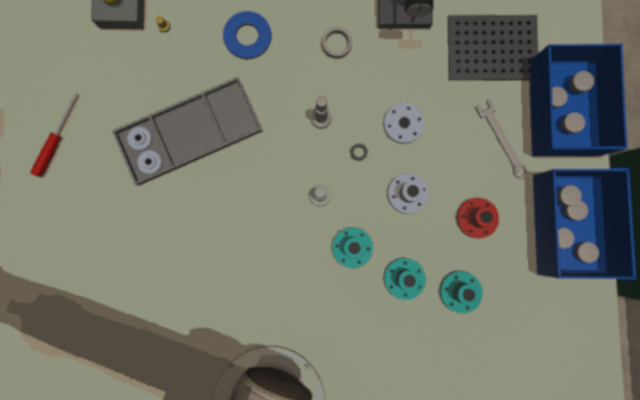

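View pics/scene0.png

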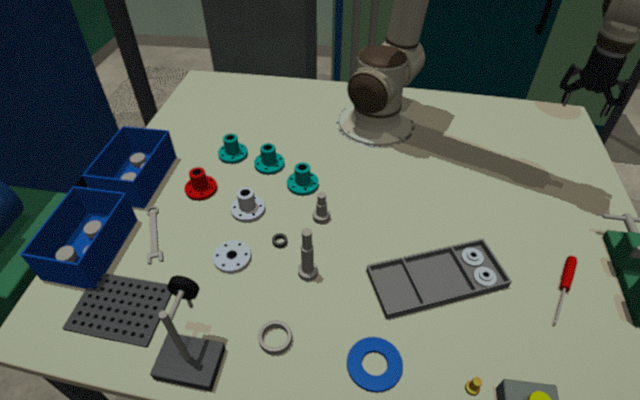

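The top view shows these candidates:
- **Hub:** plain with a boss at (409,192). Lookalikes are the bossless flange at (404,123), the red hub at (478,217) and turquoise hubs at (352,247), (405,279) and (461,292).
- **Shaft:** tall one at (321,110). The lookalike is the short shaft at (320,194).
- **Tray:** spans (115..262, 80..183). The covers are at its left (+y) end, and the empty end compartment is on the right, around (232,110).

My choices are the hub at (409,192) and the shaft at (321,110).

```bash
cat > m.py <<'E'
from h import *
def circ(P):  # algebraic circle fit
    A=np.c_[2*P[:,:2],np.ones(len(P))]; b=(P[:,:2]**2).sum(1)
    c=np.linalg.lstsq(A,b,rcond=None)[0]; return c[:2],np.sqrt(c[2]+c[:2]@c[:2])
def near(W,c,r,z0,z1):
    m=(np.hypot(W[...,0]-c[0],W[...,1]-c[1])<r)&(W[...,2]>z0)&(W[...,2]<z1); return W[m]
E
python3 - <<'E'
from m import *
T=np.load("top_W.npy"); S=np.load("scene_W.npy")
for nm,(u,v) in dict(hub=(409,192),bossless=(404,123),tall=(321,110),short=(320,194)).items():
    c=np.nanmedian(T[v-3:v+4,u-3:u+4].reshape(-1,3),0)[:2]
    for lab,W in (("top",T),("scene",S)):
        Q=near(W,c,.06,.006,.3)
        print(nm,lab,c.round(4),"zmax",np.percentile(Q[:,2],99).round(4),"n",len(Q))
        for z0,z1 in ((.006,.025),(.05,.075),(.125,.16)):
            q=Q[(Q[:,2]>z0)&(Q[:,2]<z1)]
            if len(q)>5: 
                r=cv2.minEnclosingCircle(q[:,:2].astype(np.float32)); print("  ",z0,len(q),np.round(r[0],4),round(r[1],4),"med z",np.median(q[:,2]).round(4))
# tray: walls
for lab,W in (("top",T),("scene",S)):
    c=np.nanmedian(T[125:138,180:196].reshape(-1,3),0)[:2]
    q=near(W,c,.2,.015,.035)
    r=cv2.minAreaRect((q[:,:2]*1000).astype(np.float32)); print(lab,"tray",c,r, len(q))
    for k in range(1): print(cv2.boxPoints(r).round(1).tolist())
s=snap("top")["frame"]; a=cv2.resize(s[80:240,290:450],(480,480),interpolation=cv2.INTER_CUBIC)
cv2.imwrite("pics/crop1.png",a[...,::-1])
E
```

```text
hub top [ 0.4454 -0.2951] zmax 0.0678 n 1309
   0.006 913 [ 0.4414 -0.2935] 0.0552 med z 0.0133
   0.05 354 [ 0.4483 -0.3016] 0.0221 med z 0.0644
hub scene [ 0.4454 -0.2951] zmax 0.0675 n 860
   0.006 513 [ 0.4504 -0.3018] 0.0465 med z 0.0135
   0.05 227 [ 0.4507 -0.3011] 0.0231 med z 0.0642
bossless top [ 0.6042 -0.2957] zmax 0.0184 n 1296
   0.006 1296 [ 0.5999 -0.2934] 0.0511 med z 0.0134
bossless scene [ 0.6042 -0.2957] zmax 0.0168 n 967
   0.006 967 [ 0.6076 -0.2955] 0.0466 med z 0.0131
tall top [ 0.6078 -0.1105] zmax 0.1521 n 465
   0.006 175 [ 0.61   -0.1087] 0.0301 med z 0.0176
   0.05 33 [ 0.6126 -0.1107] 0.013 med z 0.0621
   0.125 121 [ 0.6173 -0.1101] 0.0111 med z 0.1487
tall scene [ 0.6078 -0.1105] zmax 0.1515 n 695
   0.006 197 [ 0.6196 -0.1086] 0.0234 med z 0.0171
   0.05 84 [ 0.6213 -0.1093] 0.0138 med z 0.0622
   0.125 138 [ 0.6192 -0.1082] 0.0118 med z 0.1482
short top [ 0.4396 -0.1083] zmax 0.0875 n 346
   0.006 202 [ 0.448  -0.1208] 0.0459 med z 0.0172
   0.05 47 [ 0.4427 -0.1067] 0.0138 med z 0.0547
short scene [ 0.4396 -0.1083] zmax 0.0866 n 378
   0.006 157 [ 0.4449 -0.1051] 0.0241 med z 0.0172
   0.05 85 [ 0.4449 -0.106 ] 0.0141 med z 0.0584
top tray [0.58802967 0.18687179] ((587.4385986328125, 184.00611877441406), (133.71630859375, 301.1888732910156), 24.208873748779297) 1984
[[464.70001220703125, 293.8999938964844], [588.2000122070312, 19.200000762939453], [710.2000122070312, 74.0999984741211], [586.7000122070312, 348.79998779296875]]
scene tray [0.58802967 0.18687179] ((587.7286987304688, 184.28404235839844), (133.70428466796875, 302.0924987792969), 24.420732498168945) 2016
[[464.3999938964844, 294.20001220703125], [589.2999877929688, 19.100000381469727], [711.0, 74.4000015258789], [586.2000122070312, 349.5]]
```

View pics/crop1.png

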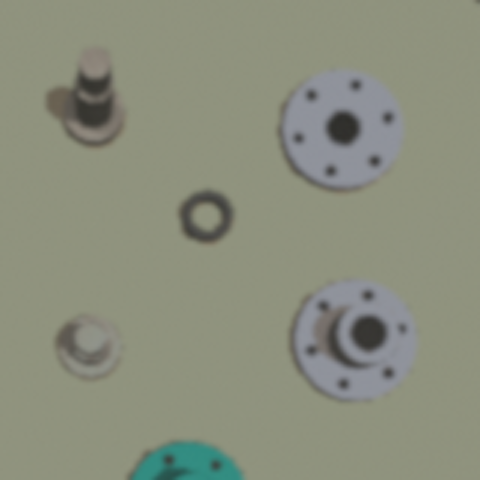

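The crop confirms the choice. The plain hub with its boss is at lower right, crop (355,340). The tall stepped shaft is at upper left, crop (95,100). The bossless flange and the short shaft are the other two.

Positions: hub ≈ (0.4495,-0.3015), shaft ≈ (0.6185,-0.109), middle pocket ≈ (0.5875,0.184) and end pocket ≈ (0.631,0.088). I'll go above the hub first, turning the tool so that tool x = world y and tool y = world x.

Request:
{"name": "carry_out", "arguments": {
  "commands": [
    [-52.8,-67,0,0,0,69,0],
    [-52.8,-67,0,0,0,69,0],
    [-52.8,-67,0,0,0,69,0],
    [-52.8,-67,0,0,0,69,0],
    [-52.8,-67,0,0,0,69,0],
    [-52.8,-67,0,0,0,69,0],
    [-52.8,-67,0,0,0,69,0],
    [-52.8,-67,0,0,0,69,0],
    [-52.8,-67,0,0,0,69,0],
    [-52.8,-67,0,0,0,69,0],
    [-52.8,-67,0,0,0,69,0],
    [-52.8,-67,0,0,0,69,0],
    [-52.8,-67,0,0,0,69,0],
    [-52.8,-67,0,0,0,69,0],
    [-52.8,-67,0,0,0,69,0],
    [-52.8,-67,0,0,0,69,0],
    [-52.8,-67,0,0,0,69,0],
    [-52.8,-67,0,0,0,69,0],
    [-52.8,-67,0,0,0,69,0],
    [-52.8,-67,0,0,0,69,0]
  ],
  "grip_force": 50
}}

```text
clock: 2.15
position: [0.4496, -0.3006, 0.2484]
ee_rot: [0.707, 0.707, 0.0, -0.0]
ft_force: [-0.8, 0.0, -0.0]
grip_width: 0.0856
finger_force: 0.0
```

Request:
{"name": "carry_out", "arguments": {
  "commands": [
    [-0.1,0,4,0,0,0,0],
    [-0.1,0,8,0,0,0,0],
    [-0.1,0,12,0,0,0,0],
    [-0.1,0,15,0,0,0,0],
    [-0.1,0,17,0,0,0,0],
    [-0.1,0,19,0,0,0,0],
    [-0.1,0,20,0,0,0,0],
    [-0.1,0,20.2,0,0,0,0],
    [-0.1,0,20.2,0,0,0,0]
  ]
}}

```text
clock: 3.05
position: [0.4501, -0.302, 0.0472]
ee_rot: [0.707, 0.707, 0.0, 0.0]
ft_force: [0.4, 0.7, 0.2]
grip_width: 0.0856
finger_force: 0.0
```

```bash
python3 - <<'E'
from h import *
s=snap("scene")["frame"]; a=cv2.resize(s[110:310,180:400],(660,600),interpolation=cv2.INTER_CUBIC)
cv2.imwrite("pics/c2.png",a[...,::-1])
E
```

```text
(no output)
```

View pics/c2.png

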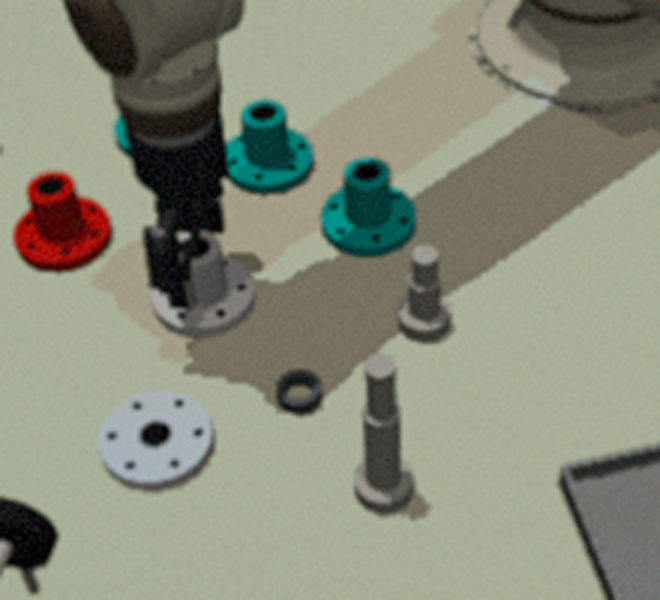

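The crop shows the gripper around the plain hub's boss at (205,265), with the front finger at about (178,275). I'll check with depth whether the finger is offset sideways.

```bash
python3 - <<'E'
from m import *
s=snap("scene"); W=cloud(s); f=s["frame"].astype(int).sum(2)
m=(abs(W[...,0]-.45)<.09)&(abs(W[...,1]+.3)<.08)&(W[...,2]>.02)&(W[...,2]<.11)
for lab,k in (("dark",f<120),("light",f>200)):
    for z0 in (.03,.045,.06,.075,.09):
        q=W[m&k&(W[...,2]>z0)&(W[...,2]<z0+.015)]
        if len(q)>3: print(lab,z0,len(q),"x",np.percentile(q[:,0],[5,50,95]).round(3),"y",np.percentile(q[:,1],[2,50,98]).round(3))
E
```

```text
dark 0.045 33 x [0.407 0.408 0.508] y [-0.309 -0.3   -0.292]
dark 0.06 64 x [0.407 0.448 0.508] y [-0.305 -0.298 -0.29 ]
dark 0.075 18 x [0.406 0.409 0.508] y [-0.301 -0.295 -0.289]
dark 0.09 88 x [0.413 0.517 0.525] y [-0.31  -0.293 -0.285]
light 0.03 40 x [0.453 0.467 0.471] y [-0.299 -0.288 -0.279]
light 0.045 59 x [0.407 0.464 0.506] y [-0.308 -0.291 -0.28 ]
light 0.06 76 x [0.429 0.451 0.467] y [-0.316 -0.29  -0.28 ]
light 0.075 5 x [0.404 0.405 0.499] y [-0.306 -0.29  -0.287]
light 0.09 9 x [0.382 0.402 0.525] y [-0.314 -0.289 -0.288]
```

It's centred, so I'll close and lift.

Request:
{"name": "carry_out", "arguments": {
  "commands": [
    [0,0,0,0,0,0,0.3],
    [0,0,0,0,0,0,0.5],
    [0,0,0,0,0,0,0.7],
    [0,0,0,0,0,0,0.8],
    [0,0,0,0,0,0,0.8],
    [0,0,0,0,0,0,0.8],
    [0,0,0,0,0,0,0.8],
    [0,0,0,0,0,0,0.8]
  ],
  "grip_force": 60
}}

```text
clock: 3.95
position: [0.4497, -0.3026, 0.047]
ee_rot: [0.707, 0.707, -0.0, 0.0]
ft_force: [-3.1, 0.8, 6.0]
grip_width: 0.0424
finger_force: 61.3
```

Request:
{"name": "carry_out", "arguments": {
  "commands": [
    [0,0,-0.5,0,0,0,0.8],
    [0,0,-1.5,0,0,0,0.8],
    [0,0,-3,0,0,0,0.8],
    [0,0,-3,0,0,0,0.8]
  ]
}}

```text
clock: 4.35
position: [0.4509, -0.3031, 0.079]
ee_rot: [0.707, 0.707, 0.0, 0.002]
ft_force: [1.3, -0.8, -5.3]
grip_width: 0.0427
finger_force: 61.7
```

The hub is held. Next I'll lift it higher and carry it over the middle compartment.

Request:
{"name": "carry_out", "arguments": {
  "commands": [
    [0,0,-3,0,0,0,0.8],
    [0,0,-7,0,0,0,0.8],
    [0,0,-11,0,0,0,0.8],
    [0,0,-15,0,0,0,0.8],
    [0,0,-17,0,0,0,0.8],
    [1.5,0.4,-17,0,0,0,0.8],
    [4,1.1,-17,0,0,0,0.8],
    [7.5,2.1,-17,0,0,0,0.8],
    [11.3,3.2,-17,0,0,0,0.8],
    [15.2,4.3,-17,0,0,0,0.8],
    [19,5.4,-17,0,0,0,0.8],
    [23,6.5,-17,0,0,0,0.8],
    [27,7.6,-17,0,0,0,0.8],
    [31,8.7,-17,0,0,0,0.8],
    [35,9.8,-17,0,0,0,0.8],
    [39,11,-17,0,0,0,0.8],
    [43,12.2,-17,0,0,0,0.8],
    [46,13.1,-17,0,0,0,0.8],
    [48,13.7,-17,0,0,0,0.8],
    [48.6,13.8,-17,0,0,0,0.8]
  ]
}}

```text
clock: 6.35
position: [0.5875, 0.1864, 0.2441]
ee_rot: [0.706, 0.708, -0.001, -0.001]
ft_force: [-0.7, -0.3, -4.5]
grip_width: 0.0427
finger_force: 62.8
```

```bash
python3 - <<'E'
from h import *
s=snap("scene"); a=cv2.resize(s["frame"][100:330,340:600],(678,600),interpolation=cv2.INTER_CUBIC)
cv2.imwrite("pics/c3.png",a[...,::-1])
W=cloud(s); o=bot.observe(); p=o["position"]; print(p,o["grip_width"])
m=(np.hypot(W[...,0]-p[0],W[...,1]-p[1])<.08)&(W[...,2]>.1)&(W[...,2]<p[2]-.025)
q=W[m]; print(len(q),q.min(0),q.max(0)) 
E
```

```text
[0.58742751 0.18594665 0.24439336] 0.042763183299106985
1000 [0.54648041 0.14226517 0.19584192] [0.63539897 0.23089198 0.21937531]
```

View pics/c3.png

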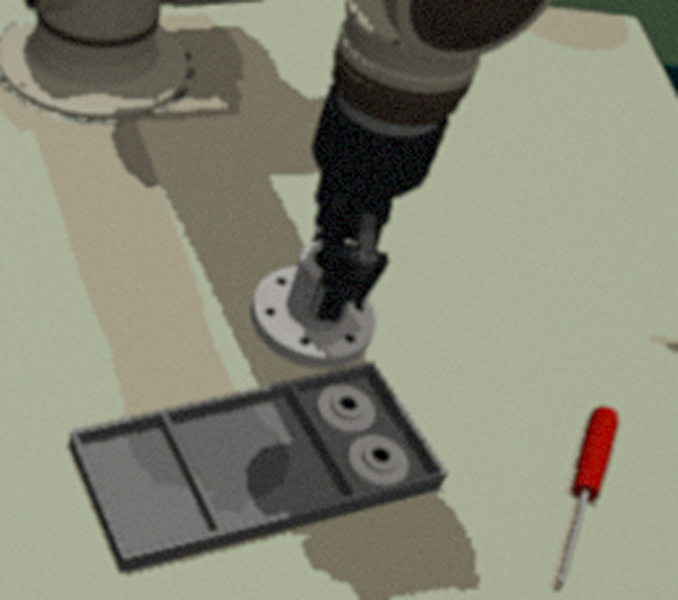

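The crop shows the hub held flange down above the tray, with the middle compartment empty at (235,465) and the covers in the right-hand compartment. Lowering now.

Request:
{"name": "carry_out", "arguments": {
  "commands": [
    [-0.2,0,1,0,0,0,0.8],
    [-0.2,0,3,0,0,0,0.8],
    [-0.2,0,6,0,0,0,0.8],
    [-0.2,0,9,0,0,0,0.8],
    [-0.2,0,12,0,0,0,0.8],
    [-0.2,0,14.5,0,0,0,0.8],
    [-0.2,0,16.5,0,0,0,0.8],
    [-0.2,0,17.5,0,0,0,0.8],
    [-0.2,0,18,0,0,0,0.8],
    [-0.2,0,18.3,0,0,0,0.8],
    [-0.2,0,18.5,0,0,0,0.8],
    [-0.2,0,18.5,0,0,0,0.8]
  ]
}}

```text
clock: 7.6
position: [0.5883, 0.1816, 0.0619]
ee_rot: [0.707, 0.707, 0.0, 0.0]
ft_force: [0.5, 0.1, -4.3]
grip_width: 0.0427
finger_force: 62.8
```

```bash
python3 - <<'E'
from m import *
W=cloud(snap("scene")); o=bot.observe(); p=o["position"]; print(p,o["ft_force"])
q=near(W,p,.1,.0,.04); 
a=np.array([-.412,.911]); d=(q[:,:2]-[.5875,.184]); ty=d@a; tx=d@[.911,.412]
r=np.hypot(*(q[:,:2]-p[:2]).T)
k=(r<.043)&(q[:,2]>.012); A=np.c_[q[k,:2]-p[:2],np.ones(k.sum())]; c=np.linalg.lstsq(A,q[k,2],rcond=None)[0]; print("flange top plane",c,k.sum(),np.median(abs(A@c-q[k,2])))
k=(abs(ty)<.055)&(abs(tx)<.055)&(r>.053)&(q[:,2]<.013); print("floor",np.median(q[k,2]),k.sum())
E
```

```text
[0.58830459 0.18167987 0.06199989] [ 0.83360451  0.39423169 -5.30116507]
flange top plane [ 0.02086932 -0.01276111  0.02901879] 533 0.0011517005117055133
floor 0.005651484289718942 276
```

Request:
{"name": "carry_out", "arguments": {
  "commands": [
    [0.2,0,0.2,0,0,0,0.8],
    [0.2,0,0.4,0,0,0,0.8],
    [0.2,0,0.6,0,0,0,0.8],
    [0.2,0,0.7,0,0,0,0.8],
    [0.2,0,0.8,0,0,0,0.8],
    [0.2,0,0.85,0,0,0,0.8],
    [0.2,0,0.85,0,0,0,0.8]
  ]
}}

```text
clock: 8.35
position: [0.5879, 0.1836, 0.053]
ee_rot: [0.707, 0.707, 0.0, -0.0]
ft_force: [-1.4, -0.6, -1.6]
grip_width: 0.0425
finger_force: 63.2
```

Request:
{"name": "carry_out", "arguments": {
  "commands": [
    [0,0,0.05,0,0,0,0.8],
    [0,0,0.1,0,0,0,0.8],
    [0,0,0.1,0,0,0,0.8]
  ]
}}

```text
clock: 8.65
position: [0.588, 0.1836, 0.053]
ee_rot: [0.707, 0.707, 0.0, 0.0]
ft_force: [-5.3, -1.7, 6.6]
grip_width: 0.0429
finger_force: 63.8
```

It's seated. Next I'll open slowly, wait, then rise.

Request:
{"name": "carry_out", "arguments": {
  "commands": [
    [0,0,0,0,0,0,0.4],
    [0,0,0,0,0,0,0.3],
    [0,0,0,0,0,0,0.2],
    [0,0,0,0,0,0,0],
    [0,0,0,0,0,0,0],
    [0,0,0,0,0,0,0],
    [0,0,-1,0,0,0,0],
    [0,0,-3,0,0,0,0],
    [0,0,-7,0,0,0,0],
    [0,0,-11,0,0,0,0],
    [0,0,-15,0,0,0,0],
    [0,0,-19,0,0,0,0],
    [0,0,-22,0,0,0,0],
    [0,0,-22,0,0,0,0]
  ]
}}

```text
clock: 10.05
position: [0.5888, 0.1838, 0.2777]
ee_rot: [0.707, 0.707, 0.003, 0.002]
ft_force: [-0.1, 0.2, 0.2]
grip_width: 0.0856
finger_force: 0.0
```

```bash
python3 - <<'E'
from m import *
for n in ("scene","top"):
    W=cloud(snap(n))
    q=near(W,(.5875,.184),.06,.06,.085); print(n,"boss",len(q), cv2.minEnclosingCircle(q[:,:2].astype(np.float32)) if len(q) else 0, np.median(q[:,2]) if len(q) else 0)
    q=near(W,(.5875,.184),.052,.013,.025); print("flange",len(q), np.median(q,0))
    q=near(W,(.6185,-.109),.03,.125,.16); print("shaft",len(q),cv2.minEnclosingCircle(q[:,:2].astype(np.float32)) if len(q) else 0)
print(bot.observe()["position"])
E
```

```text
scene boss 301 ((0.5896642804145813, 0.18507415056228638), 0.02266986481845379) 0.07131702609704693
flange 704 [0.60597555 0.17641763 0.02010792]
shaft 136 ((0.6194390654563904, -0.10860645025968552), 0.011455105617642403)
top boss 357 ((0.5884949564933777, 0.18195651471614838), 0.02214125171303749) 0.07048257838747436
flange 829 [0.57809822 0.17249415 0.01953786]
shaft 123 ((0.6169757843017578, -0.11076053231954575), 0.011129381135106087)
[0.58824322 0.18368292 0.27283059]
```

The hub is seated within about 2 mm of centre and released. Moving to the tall shaft.

Request:
{"name": "carry_out", "arguments": {
  "commands": [
    [-2,0.2,0,0,0,0,0],
    [-6,0.6,0,0,0,0,0],
    [-10,1,0,0,0,0,0],
    [-14,1.4,0,0,0,0,0],
    [-18,1.8,0,0,0,0,0],
    [-22,2.2,0,0,0,0,0],
    [-26,2.7,0,0,0,0,0],
    [-28.5,3,0,0,0,0,0],
    [-29.3,3,0,0,0,0,0],
    [-29.3,3,2,0,0,0,0],
    [-29.3,3,5,0,0,0,0],
    [-29.3,3,8,0,0,0,0],
    [-29.3,3,10,0,0,0,0],
    [-29.3,3,12,0,0,0,0],
    [-29.3,3,13.5,0,0,0,0],
    [-29.3,3,14.5,0,0,0,0],
    [-29.3,3,14.8,0,0,0,0],
    [-29.3,3,14.8,0,0,0,0]
  ]
}}

```text
clock: 11.95
position: [0.6179, -0.1093, 0.1238]
ee_rot: [0.707, 0.707, -0.0, -0.0]
ft_force: [0.5, -1.1, -0.5]
grip_width: 0.0849
finger_force: 0.0
```

```bash
python3 - <<'E'
from m import *
s=snap("scene"); W=cloud(s); print(bot.observe()["position"])
for z0 in (.02,.06,.1,.125,.14):
    q=near(W,(.6185,-.109),.025,z0,z0+.025); print(z0,len(q),q[:,:2].min(0) if len(q) else 0,q[:,:2].max(0) if len(q) else 0)
a=cv2.resize(s["frame"][170:300,240:380],(560,520),interpolation=cv2.INTER_CUBIC); cv2.imwrite("pics/c4.png",a[...,::-1])
E
```

```text
[ 0.61811081 -0.1093535   0.12442146]
0.02 87 [ 0.60479952 -0.1282363 ] [ 0.63981458 -0.09197557]
0.06 48 [ 0.6176483  -0.11881574] [ 0.63273911 -0.09557424]
0.1 24 [ 0.61136881 -0.10310707] [ 0.62846889 -0.09600666]
0.125 10 [ 0.61508048 -0.11072368] [ 0.62475169 -0.09911214]
0.14 12 [ 0.61196747 -0.11265238] [ 0.62323082 -0.10309568]
```

View pics/c4.png

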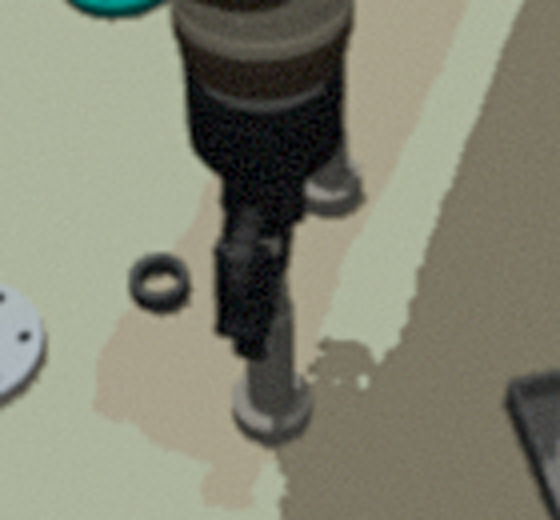

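The crop shows the front finger at (245,300), in line with the shaft, whose foot is at (272,400). The fingers surround the journal, so I'll close and lift.

Request:
{"name": "carry_out", "arguments": {
  "commands": [
    [0,0,0,0,0,0,0.3],
    [0,0,0,0,0,0,0.5],
    [0,0,0,0,0,0,0.65],
    [0,0,0,0,0,0,0.75],
    [0,0,0,0,0,0,0.85],
    [0,0,0,0,0,0,0.95],
    [0,0,0,0,0,0,0.95],
    [0,0,0,0,0,0,0.95],
    [0,0,0,0,0,0,0.95]
  ],
  "grip_force": 80
}}

```text
clock: 12.9
position: [0.6178, -0.1095, 0.1242]
ee_rot: [0.707, 0.707, 0.0, 0.0]
ft_force: [-3.0, 0.3, 5.0]
grip_width: 0.0203
finger_force: 78.3
```

Request:
{"name": "carry_out", "arguments": {
  "commands": [
    [0,0,-0.5,0,0,0,0.95],
    [0,0,-1.5,0,0,0,0.95],
    [0,0,-3,0,0,0,0.95],
    [0,0,-5,0,0,0,0.95],
    [0,0,-7,0,0,0,0.95],
    [0,0,-8,0,0,0,0.95],
    [0,0,-8,0,0,0,0.95],
    [0,0,-8,0,0,0,0.95]
  ]
}}

```text
clock: 13.7
position: [0.6179, -0.1094, 0.2032]
ee_rot: [0.707, 0.707, -0.0, -0.0]
ft_force: [0.0, 0.2, -9.1]
grip_width: 0.0198
finger_force: 79.0
```

```bash
python3 - <<'E'
from m import *
for n in ("scene","top"):
    W=cloud(snap(n)); p=bot.observe()["position"]; print(n,p)
    for z0 in (.06,.08,.10,.12,.14,.16):
        q=near(W,p,.03,z0,z0+.02); print(z0,len(q),q.min(0).round(4) if len(q) else 0,q.max(0).round(4) if len(q) else 0)
E
```

```text
scene [ 0.61763214 -0.10937391  0.20266007]
0.06 5 [ 0.6376 -0.1139  0.0791] [ 0.6404 -0.0971  0.0799]
0.08 236 [ 0.6011 -0.131   0.0809] [ 0.6425 -0.0866  0.0999]
0.1 78 [ 0.6178 -0.1202  0.1007] [ 0.6333 -0.0954  0.1199]
0.12 79 [ 0.6182 -0.1229  0.1201] [ 0.6334 -0.0954  0.1398]
0.14 90 [ 0.6178 -0.1218  0.1402] [ 0.6334 -0.0954  0.1599]
0.16 92 [ 0.6114 -0.1208  0.1602] [ 0.6336 -0.0951  0.1796]
top [ 0.61751907 -0.1093677   0.20244637]
0.06 0 0 0
0.08 0 0 0
0.1 0 0 0
0.12 0 0 0
0.14 0 0 0
0.16 0 0 0
```

The shaft hangs vertical with its foot at about z = 0.079. Carrying it over the end compartment.

Request:
{"name": "carry_out", "arguments": {
  "commands": [
    [0.5,0,0,0,0,0,0.95],
    [1.5,0.1,0,0,0,0,0.95],
    [3.5,0.2,0,0,0,0,0.95],
    [6,0.4,0,0,0,0,0.95],
    [8.5,0.6,0,0,0,0,0.95],
    [11,0.8,0,0,0,0,0.95],
    [13.5,0.9,0,0,0,0,0.95],
    [16,1.1,0,0,0,0,0.95],
    [18,1.2,0,0,0,0,0.95],
    [19.3,1.3,0,0,0,0,0.95],
    [19.8,1.3,0,0,0,0,0.95],
    [19.8,1.3,0,0,0,0,0.95],
    [19.8,1.3,1,0,0,0,0.95],
    [19.8,1.3,2.5,0,0,0,0.95],
    [19.8,1.3,4,0,0,0,0.95],
    [19.8,1.3,5,0,0,0,0.95],
    [19.8,1.3,5.7,0,0,0,0.95],
    [19.8,1.3,6.2,0,0,0,0.95],
    [19.8,1.3,6.4,0,0,0,0.95],
    [19.8,1.3,6.4,0,0,0,0.95]
  ]
}}

```text
clock: 15.8
position: [0.631, 0.0885, 0.1399]
ee_rot: [0.707, 0.707, 0.0, 0.0]
ft_force: [0.8, 0.0, -8.2]
grip_width: 0.0202
finger_force: 78.8
```

```bash
python3 - <<'E'
from m import *
s=snap("scene"); W=cloud(s); p=bot.observe()["position"]; print(p)
for z0 in (.03,.05,.07,.09): 
    q=near(W,p,.03,z0,z0+.02); print(z0,len(q),q.min(0).round(4),q.max(0).round(4))
q=near(W,p,.022,.015,.045); print("foot top z",np.percentile(q[:,2],[5,25,50,75]).round(4))
q=W[np.isfinite(W[...,2])&(np.abs((W[...,:2]-[.5875,.184])@[.911,.412])<.085)&(np.abs((W[...,:2]-[.5875,.184])@[-.412,.911]+.1)<.07)&(W[...,2]<.027)&(W[...,2]>.018)]
d=q[:,:2]-[.5875,.184]; print("tray wall y' hist",np.histogram(d@[-.412,.911],np.arange(-.16,-.03,.01)))
a=cv2.resize(s["frame"][180:330,300:500],(800,600),interpolation=cv2.INTER_CUBIC); cv2.imwrite("pics/c5.png",a[...,::-1])
E
```

```text
[0.63109989 0.08857043 0.14019841]
0.03 199 [0.616  0.0653 0.0301] [0.6554 0.1091 0.0497]
0.05 72 [0.6316 0.0739 0.0503] [0.6463 0.1018 0.0698]
0.07 71 [0.6285 0.0738 0.0707] [0.6477 0.1011 0.0896]
0.09 83 [0.6304 0.0741 0.0901] [0.6482 0.1011 0.1099]
foot top z [0.0295 0.0329 0.0337 0.0354]
tray wall y' hist (array([ 14, 157,  28,  48,  46,  35,  33,  21,  15, 120,  24,  39]), array([-0.16, -0.15, -0.14, -0.13, -0.12, -0.11, -0.1 , -0.09, -0.08,
       -0.07, -0.06, -0.05, -0.04]))
```

View pics/c5.png

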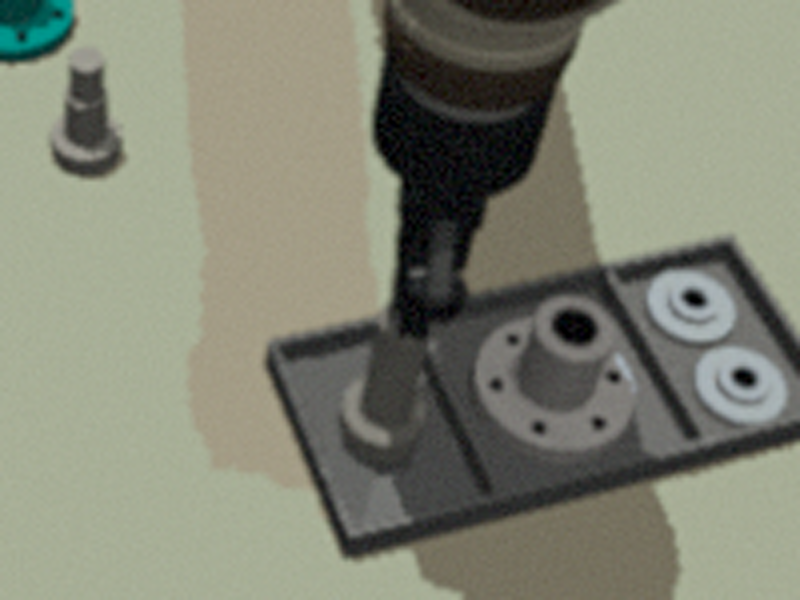

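The crop shows the shaft at (380,420), centred over the end compartment, and the hub seated in the middle one at (560,375). The foot top is at about 0.0335 and the underside at about 0.0155, so roughly 9 mm is left.

Request:
{"name": "carry_out", "arguments": {
  "commands": [
    [0,0,0.2,0,0,0,0.95],
    [0,0,0.4,0,0,0,0.95],
    [0,0,0.6,0,0,0,0.95],
    [0,0,0.7,0,0,0,0.95],
    [0,0,0.8,0,0,0,0.95],
    [0,0,0.9,0,0,0,0.95],
    [0,0,0.9,0,0,0,0.95]
  ]
}}

```text
clock: 16.55
position: [0.6309, 0.0886, 0.1306]
ee_rot: [0.707, 0.707, -0.0, -0.0]
ft_force: [0.6, 0.1, -8.3]
grip_width: 0.0201
finger_force: 78.8
```

Request:
{"name": "carry_out", "arguments": {
  "commands": [
    [0,0,0.05,0,0,0,0.95],
    [0,0,0.1,0,0,0,0.95],
    [0,0,0.1,0,0,0,0.95]
  ]
}}

```text
clock: 16.85
position: [0.631, 0.0886, 0.1302]
ee_rot: [0.707, 0.707, 0.0, 0.0]
ft_force: [-0.9, -1.1, -4.7]
grip_width: 0.0201
finger_force: 79.1
```

Request:
{"name": "carry_out", "arguments": {
  "commands": [
    [0,0,0.05,0,0,0,0.95],
    [0,0,0.1,0,0,0,0.95],
    [0,0,0.1,0,0,0,0.95]
  ]
}}

```text
clock: 17.15
position: [0.6311, 0.0886, 0.1302]
ee_rot: [0.707, 0.707, 0.001, 0.0]
ft_force: [-3.5, 0.1, 6.0]
grip_width: 0.0195
finger_force: 80.2
```

It's seated. Release and rise.

Request:
{"name": "carry_out", "arguments": {
  "commands": [
    [0,0,0,0,0,0,0.7],
    [0,0,0,0,0,0,0.6],
    [0,0,0,0,0,0,0.4],
    [0,0,0,0,0,0,0.2],
    [0,0,0,0,0,0,0],
    [0,0,0,0,0,0,0],
    [0,0,0,0,0,0,0],
    [0,0,-1,0,0,0,0],
    [0,0,-3,0,0,0,0],
    [0,0,-6,0,0,0,0],
    [0,0,-9,0,0,0,0],
    [0,0,-12,0,0,0,0],
    [0,0,-14,0,0,0,0],
    [0,0,-14,0,0,0,0],
    [0,0,-14,0,0,0,0],
    [0,0,-14,0,0,0,0]
  ]
}}

```text
clock: 18.75
position: [0.6307, 0.0885, 0.2678]
ee_rot: [0.707, 0.707, -0.001, -0.0]
ft_force: [0.8, -0.2, -0.1]
grip_width: 0.0849
finger_force: 0.0
```

```bash
python3 - <<'E'
from m import *
C=np.array([.5875,.184]); ax=np.array([[.911,.412],[-.412,.911]])
s=snap("scene"); W=cloud(s); print(bot.observe()["position"])
for nm,g,z,off in (("hub",C,(.06,.085),[0,0]),("shaft",C-.105*ax[1],(.13,.17),[0,-.105])):
    q=near(W,g,.05,*z); c=np.array(cv2.minEnclosingCircle(q[:,:2].astype(np.float32))[0]); print(nm,len(q),np.percentile(q[:,2],90),(ax@(c-C)-off).round(4))
a=cv2.resize(s["frame"][180:330,300:500],(800,600),interpolation=cv2.INTER_CUBIC); cv2.imwrite("pics/c6.png",a[...,::-1])
E
```

```text
[0.63062977 0.08852087 0.26762781]
hub 301 0.07321007644540015 [ 0.0023 -0.0006]
shaft 161 0.1563242576003442 [ 0.0022 -0.0015]
```

View pics/c6.png

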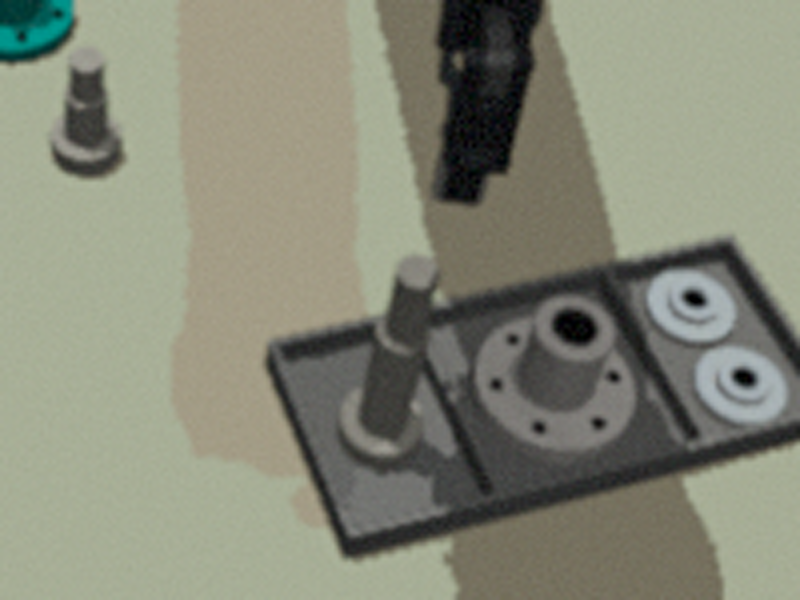

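The crop shows the shaft standing at (380,425) and the hub seated at (560,380). Both are within about 2 mm of centre, and the gripper is clear above.

```bash
python3 -c "
from workcell import bot
print(bot.finish_job())"
```

```text
the job is handed in; nothing more can be done
None
```

I set the hub flange down in the middle compartment, then stood the tall shaft upright in the end one, each within about 3 mm of centre and released, and handed the job in with about 19 s on the robot clock; no verdict came back.

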